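Set the press stop rod to the height of a cutting die

ROBOT

A 6-joint arm with a two-finger parallel gripper is mounted at the origin on a cart in front of the work surface, level with it; the furniture and walls round the work are solid. World frame = base frame: x ahead of the robot, y to its left, z up, the work surface at z = 0. Lengths are in m, angles in rad, forces in N, time in s.
With the tool pointing down it reaches from about 0.375 to 0.9 m from the base axis. Payload 3.1 kg.
Tool frame: the origin (TCP) lies between the finger pads; the fingertips stand 17 mm ahead of it and the grasp point (between the pads) lies 2 mm behind it (ctrl.tips_ahead is the distance from the TCP to the fingertips, in m); z points along the fingers, y is the direction in which the jaws open and shut (so a half turn about z gives the same grasp; the last joint's range is limited). The gripper opens to 85 mm and grips with 20 to 120 N. Pads are 22 mm wide; open, the fingers measure 114 mm over their backs; the gripper's body (76 mm by 85 mm) begins 54 mm behind the grasp point. The pads swing forward as they close: fully open they stand 13 mm farther back than shut.
Start: joints at [1.093, 0.527, 1.433, -0, 1.181, -0.178], TCP at [0.185, 0.597, 0.228] pointing down, gripper open.
Joint ranges: [-3.08, 3.08], [-0.75, 2.2], [0.22, 2.44], [-1.43, 4.57], [0, 2.65], [-2.85, 2.85]. Speed limits (rad/s): [2.79, 2.79, 3.14, 3.14, 3.14, 3.14].

INTERFACE

Orientations are given as a unit quaternion [x, y, z, w].
In Python, from station import ctrl gives the robot as it stands.
- The arm moves only by the shell command python3 -m creep 'ROWS'. ROWS is a JSON object of lists of equal length, an entry for each row: "travel": the shift along the tool's x, y, z in m, a list of three; "dr": the turn, a rotation vector about the tool's x, y, z in degrees, a list of three; "fingers": the closure, from 0 (fully open) to 1 (shut). A call has exactly 5 rows; each row shifts and turns the commanded pose from where the row before left it, along the tool's axes as they then stand; what a row does not reach is not made up. A row lasts 1/10 s, in which the tool goes at most 50 mm and 8.59 degrees, less where a joint would pass 70% of its speed; a pose out of reach is approached as far as the arm can. A call is refused whole if a number of a shift passes 0.05 or a number of a turn 8.59, either way. A call with a gripper value outside its range is refused whole. The fingers move at their own pace and stop on an object; the grip force is fixed at half the most. Time passes only in rows, so rows that do not move let the fingers close, or fill a call up. It gives the time, the measured TCP pose, the force and the opening at its end, in the units of the state.
- ctrl.state(): the state, without advancing time (a new reading comes with each control period).
- ctrl.camera(name): name is "scene" or "top" or "wrist"; returns (picture, depth): 420x560x3 uint8, red, green, blue; 420x560 float32, m along the optical axis (not along the pixel's ray), 0 where there is no reading.
- ctrl.camera_params(name): a dict with "K" (3x3 intrinsics, pixels), "R" (3x3) and "t" (3): a world point X has camera coordinates R X + t; the wrist camera has in their place "T_tool_cam" (4x4, takes a point from camera to tool coordinates, whose origin is the TCP and whose axes are the flange's). Camera axes: x right, y down, z forward; pixel columns grow to the right and rows downward; lengths in m; the calibration is good to about 2 mm. A picture is of the moment at which its call begins: read the wrist's pose just before it. camera_params takes no time and is no camera call.
- ctrl.hand_in(): hands the job in, once; it reports no verdict.
The state is a dict: "time_s": time; "q": joint angles; "qd": joint speeds; "effort": joint torques, N m; "eef_pos": TCP position; "orientation": TCP orientation; "wrist_force": force on the tool from outside, world axes, zero at the start; "wrist_torque": the same for the moment, N m; "finger_gap": finger opening in m.
Only numpy, scipy, OpenCV 4.12 (cv2) and the standard library are available. Lean on these libraries where they do the work, as an engineer would, in place of code of your own. Each camera call takes 0.05 s, during which the arm holds its last target.

TASK

Push the height gauge's plunger down until its brass straightedge foot rests on the cutting die under it. Then take the stop rod by its cap and draw it straight up out of its post, only partway and without forcing it, until the top of the cap is level with the underside of the straightedge. Finish while still holding the rod there in your grip, so that the clamp lever can be tightened on it; leave the gauge resting on the die and the other things where they are.

Things in the scene. Friction and masses are not known exactly. Their poses are not given: they have to be found in the camera images.
- block: wooden clicking block with steel straps, 160 x 260 x 84 mm (x, y, z), fixed; origin at the centre of its underside, on the board. On it stands the height gauge: a grey C-frame whose column (22 mm thick) stands 68 mm to the +x side of the plunger; its head spans 83 to 111 mm above the block, with nothing above it but the plunger. Two dies stand on the block: one under the gauge, the other towards its +y end
- gauge (a joint): travel of the gauge's plunger in m: 0 parked up, grows as it is pushed down, at most 0.045 m. The foot's underside is then 62 mm minus the travel above the block's top. It needs about 2 N to move and stays where it is left; a light spring inside helps it down
- gauge_button (a point): centre of the top face of the plunger's black button, 28 mm across: push here from above. 148 mm above the foot's underside; the frame's head is at least 79 mm below it when parked and at least 34 mm at full travel
- gauge_foot (a point): underside of the brass straightedge foot, below the plunger's axis; axes along the block's. The foot is a bar 16 mm wide and 11 mm thick that runs along the block's y axis from 33 mm on the +y side of this point to 133 mm on the -y side, past the block's edge towards the stop post
- low_die: dark strip-steel cutting die, 75 x 34 mm, 30 mm high, origin at the centre of its underside, z up; its place and that of the high die are swapped at random
- high_die: dark strip-steel cutting die with bright edge, 80 x 36 mm, 50 mm high, origin at the centre of its underside, z up
- bore_mouth (a point): centre of the bore's mouth on top of the stop post, a grey block 44 x 44 mm, 60 mm high, on a base plate 110 x 56 mm screwed to the board (it cannot move); axes z up. The bore is vertical, 17 mm wide and 56 mm deep. A small clamp lever on its side, already loose, stays below the top
- rod_top (a point): centre of the top face of the stop rod's cap; z along the rod, up. The steel rod (about 0.13 to 0.25 kg, shank 16 mm thick) stands loose in the bore; the knurled cap is 24 mm across and 20 mm high, the shank below it 72 mm long. Fully down the cap's underside is 16 mm above the post and the top 96 mm above the board
- rod_end (a point): centre of the rod's lower end; z along the rod
- shears: shears lying on the board, bystander
- scriber: brass scriber lying on the board, bystander
- blanks_tan: banded stack of tan leather blanks, 93 x 60 x 21 mm, bystander
- weight_block: steel paper weight with a wooden knob, 50 x 62 x 48 mm, bystander

How it is judged:
On the way, in this order (a step that is already met when the one before it is completed fails the run):
1. the gauge's foot rests on the die under it, with the stop rod still down (((z of gauge_foot in the frame of low_die below 0.0315 m and horizontal distance between gauge_foot and low_die below 0.03 m) or (z of gauge_foot in the frame of high_die below 0.0515 m and horizontal distance between gauge_foot and high_die below 0.03 m)) and z of rod_end in the frame of bore_mouth below -0.05 m), for 0.2 s.
2. the rod's top is level with the straightedge's underside (z of rod_top in the frame of gauge_foot between -0.004 and 0.004 m), for 0.2 s.
At the end, for the whole second after the job is handed in: The gauge's foot still rests on the die under it (within 1.5 mm); the rod is held still in the fingers, its lower end at least 8 mm deep in the bore, upright within 0.07 rad and pressing on the post with less than 10 N, and the top of its cap is level with the straightedge's underside within 4 mm (all of step 2 and ((z of gauge_foot in the frame of low_die below 0.0315 m and horizontal distance between gauge_foot and low_die below 0.03 m) or (z of gauge_foot in the frame of high_die below 0.0515 m and horizontal distance between gauge_foot and high_die below 0.03 m)) and horizontal distance between rod_end and bore_mouth below 0.003 m and z of rod_end in the frame of bore_mouth below -0.008 m and angle between the z axis of rod_top and the z axis of bore_mouth, either way round below 0.07 rad and contact force between the fingers and stop_rod above 2 N and contact force between stop_rod and stop_post below 10 N and linear speed of stop_rod below 0.01 m/s); the arm keeps its last pose, push and grip.
It fails at once if the rod is pulled right out of its bore (z of rod_end in the frame of bore_mouth above 0 m).
It fails at once if the rod is forced askew in its bore (more than 40 N between them) (contact force between stop_rod and stop_post above 40 N).
It fails at once if a die or a bystander is shifted by more than 20 mm (distance of any of low_die, high_die, shears, scriber, blanks_tan, weight_block from where it was at the start of the episode above 0.02 m).
It also fails if it takes over 45 s, if anything falls off the work surface, if the arm or the gripper's body presses on something with over 40 N, if the wrist force passes 120 N, or if a joint passes its speed limit or range.

## Working session

There is one attempt and no reset: what is moved stays moved. The work goes in short steps, Python scripts to look and compute and a shell command to move; the robot and the scene stay as the last step left them, time stands still between calls to the robot, and variables do not carry over. Pictures are saved under pics/ and viewed, and the job is handed in when it is done.

```bash
ls; mkdir -p pics; cat > h.py <<'E'
import numpy as np, cv2
from station import ctrl
from scipy.spatial.transform import Rotation as Rn
def grab(n,tag):
    s=ctrl.state(); im,d=ctrl.camera(n); p=ctrl.camera_params(n)
    K=np.array(p['K'])
    if n=='wrist':
        T=np.eye(4);T[:3,:3]=Rn.from_quat(s['orientation']).as_matrix();T[:3,3]=s['eef_pos']
        M=T@np.array(p['T_tool_cam'])
    else:
        R=np.array(p['R']);M=np.eye(4);M[:3,:3]=R.T;M[:3,3]=-R.T@np.array(p['t'])
    np.savez(f'pics/{tag}.npz',im=im,d=d,K=K,M=M)
    cv2.imwrite(f'pics/{tag}.png',im[:,:,::-1])
def load(tag):
    return np.load(f'pics/{tag}.npz')
def cloud(z):
    d=z['d'];v,u=np.mgrid[:d.shape[0],:d.shape[1]]
    K=z['K'];P=np.stack([(u-K[0,2])/K[0,0]*d,(v-K[1,2])/K[1,1]*d,d],-1)
    W=P@z['M'][:3,:3].T+z['M'][:3,3]; W[d<=0]=np.nan
    return W
def st():
    s=ctrl.state();print({k:np.round(s[k],4).tolist() for k in ['time_s','q','eef_pos','orientation','wrist_force','finger_gap']});return s
E
python3 - <<'E'
from h import *
grab('scene','s0');grab('top','t0');grab('wrist','w0');st()
E
```

```text
pics
{'time_s': 0.15, 'q': [1.0925, 0.5283, 1.4336, 0.0, 1.1814, -0.1785], 'eef_pos': [0.1843, 0.5966, 0.2276], 'orientation': [0.1493, 0.9888, -0.0008, -0.0003], 'wrist_force': [0.2068, 0.0548, -0.06], 'finger_gap': 0.0852}
```

View pics/s0.png

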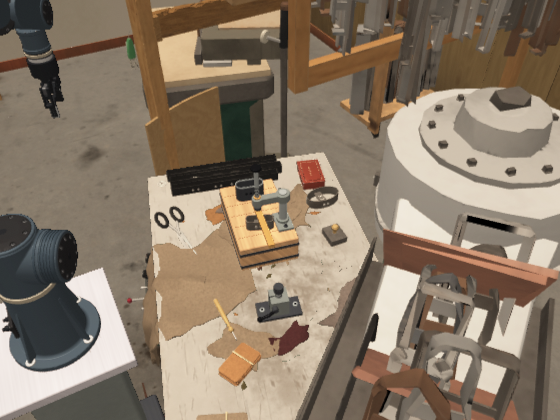

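View pics/t0.png

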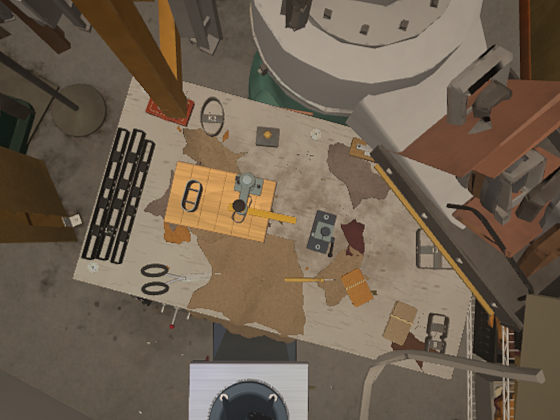

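View pics/w0.png

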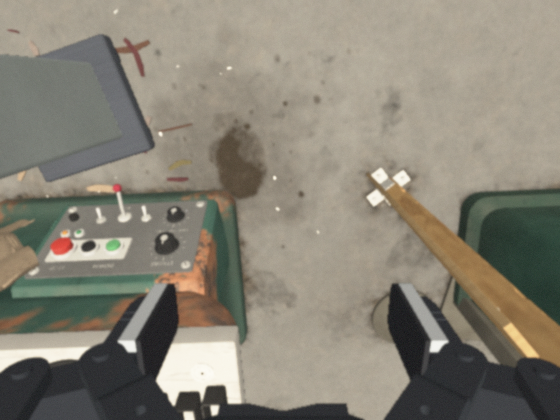

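The top view shows the button near (238,206), the foot bar running right to (296,219), and the stop post near (322,231). The scene view shows the rod cap near (279,290).

```bash
python3 - <<'E'
from h import *
z=load('t0');W=cloud(z)
for n,(u0,v0,u1,v1) in {'t':(150,150,360,260)}.items():
    c=z['im'][v0:v1,u0:u1,::-1];cv2.imwrite('pics/t0c.png',cv2.resize(c,None,fx=3.8,fy=3.8,interpolation=cv2.INTER_CUBIC))
for p in [(238,206),(290,219),(326,231),(316,215),(200,160+20),(270,200),(247,178)]:
    print(p,np.round(W[p[1],p[0]],4))
z=load('s0');W=cloud(z)
c=z['im'][150:330,210:350,::-1];cv2.imwrite('pics/s0c.png',cv2.resize(c,None,fx=3.3,fy=3.3,interpolation=cv2.INTER_CUBIC))
for p in [(257,175),(279,289),(245,185),(255,222),(281,194)]: print(p,np.round(W[p[1],p[0]],4))
E
```

```text
(238, 206) [0.5531 0.0195 0.289 ]
(290, 219) [ 0.5326 -0.098   0.1515]
(326, 231) [ 0.5056 -0.1928  0.0943]
(316, 215) [ 0.5504 -0.1771  0.0038]
(200, 180) [0.6321 0.1289 0.084 ]
(270, 200) [ 0.5834 -0.0501  0.0836]
(247, 178) [0.6252 0.0052 0.1914]
(257, 175) [0.5532 0.0112 0.2672]
(279, 289) [ 0.5018 -0.2004  0.0928]
(245, 185) [0.5822 0.1619 0.1126]
(255, 222) [0.5425 0.0137 0.1113]
(281, 194) [ 0.6113 -0.0029  0.1934]
```

View pics/t0c.png

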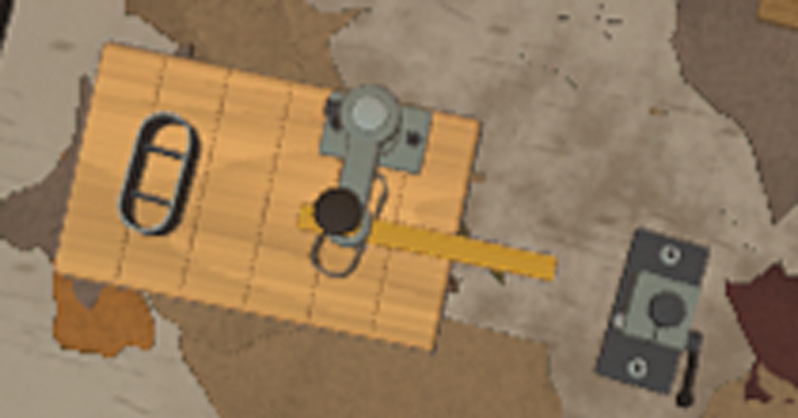

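View pics/s0c.png

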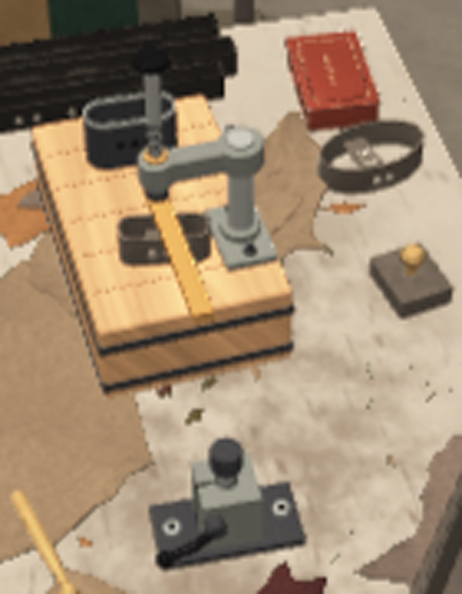

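```bash
python3 - <<'E'
from h import *
for t in ['t0','s0']:
    z=load(t);W=cloud(z);r=np.hypot(W[...,0],W[...,1])
    m=(r<0.95)&(r>0.25)&(W[...,2]>0.14)&(W[...,0]>0)
    P=W[m];b=np.round(P[:,:2]/0.05).astype(int)
    u,c=np.unique(b,axis=0,return_counts=True)
    for k,n in zip(u,c):
        if n>2: print(t,k*0.05,n,P[(b==k).all(1)][:,2].max().round(3))
# button & cap masks
z=load('t0');W=cloud(z)
def near(t,c,r,z0,z1):
    W=cloud(load(t));m=(np.hypot(W[...,0]-c[0],W[...,1]-c[1])<r)&(W[...,2]>z0)&(W[...,2]<z1)
    P=W[m];v,u=np.nonzero(m);print(t,len(P),'med',np.median(P,0).round(4),'mid',((P.max(0)+P.min(0))/2).round(4),'px',u.mean().round(1),v.mean().round(1))
for t in('t0','s0'):
    near(t,(.551,.018),.03,.27,.31); near(t,(.503,-.197),.03,.085,.11)
W=cloud(load('t0'));im=load('t0')['im'].astype(int)
m=(W[...,2]>.135)&(W[...,2]<.17)&(im[...,0]-im[...,2]>60)&(W[...,0]>.45)&(W[...,0]<.65)
P=W[m];c=P.mean(0);_,_,vt=np.linalg.svd(P[:,:2]-c[:2]);print('bar',c,vt[0],P.min(0),P.max(0),np.median(P[:,2]))
E
```

```text
t0 [ 0.3  -0.65] 73 0.227
t0 [ 0.3 -0.6] 377 0.262
t0 [ 0.3  -0.55] 33 0.187
t0 [ 0.35 -0.7 ] 168 0.259
t0 [ 0.35 -0.65] 289 0.227
t0 [ 0.35 -0.6 ] 261 0.278
t0 [ 0.35 -0.55] 543 0.262
t0 [ 0.35 -0.5 ] 4 0.183
t0 [0.35 0.05] 25 0.978
t0 [ 0.4  -0.75] 71 0.198
t0 [ 0.4 -0.7] 480 0.232
t0 [ 0.4  -0.65] 290 0.268
t0 [ 0.4 -0.6] 586 0.294
t0 [ 0.4  -0.55] 283 0.292
t0 [ 0.4 -0.5] 416 0.262
t0 [ 0.4  -0.15] 1629 1.075
t0 [ 0.4 -0.1] 559 1.053
t0 [0.4  0.05] 32 0.978
t0 [0.4 0.1] 2366 1.001
t0 [ 0.45 -0.75] 53 0.202
t0 [ 0.45 -0.7 ] 194 0.218
t0 [ 0.45 -0.65] 95 0.271
t0 [ 0.45 -0.6 ] 837 0.357
t0 [ 0.45 -0.55] 667 0.314
t0 [ 0.45 -0.5 ] 364 0.263
t0 [ 0.45 -0.45] 276 0.261
t0 [ 0.45 -0.15] 3013 1.124
t0 [ 0.45 -0.1 ] 1960 1.125
t0 [ 0.5  -0.65] 100 0.358
t0 [ 0.5 -0.6] 932 0.375
t0 [ 0.5  -0.55] 746 0.311
t0 [ 0.5 -0.5] 675 0.315
t0 [ 0.5  -0.45] 443 0.263
t0 [ 0.5 -0.4] 125 0.262
t0 [ 0.55 -0.65] 84 0.352
t0 [ 0.55 -0.6 ] 1009 0.401
t0 [ 0.55 -0.55] 792 0.363
t0 [ 0.55 -0.5 ] 605 0.32
t0 [ 0.55 -0.45] 446 0.304
t0 [ 0.55 -0.4 ] 509 0.263
t0 [ 0.55 -0.35] 28 0.186
t0 [ 0.55 -0.1 ] 104 0.1
[... 5396 characters left out ...]
0 [0.9  0.15] 383 0.455
s0 [0.9  0.25] 37 0.547
s0 [ 0.95 -0.2 ] 25 0.391
s0 [ 0.95 -0.15] 39 0.652
s0 [ 0.95 -0.1 ] 304 0.661
s0 [ 0.95 -0.05] 101 0.365
s0 [0.95 0.  ] 5 0.358
s0 [0.95 0.05] 224 0.602
s0 [0.95 0.15] 108 0.454
t0 134 med [0.5553 0.0175 0.2883] mid [0.5553 0.0176 0.2879] px 238.7 205.0
t0 75 med [ 0.5056 -0.1905  0.0953] mid [ 0.5068 -0.1914  0.0925] px 325.4 230.9
s0 87 med [0.5505 0.0139 0.2865] mid [0.5512 0.0178 0.2803] px 255.1 168.5
s0 87 med [ 0.5013 -0.1948  0.0937] mid [ 0.5031 -0.1935  0.0926] px 277.9 287.5
bar [ 0.54341688 -0.04351753  0.1514984 ] [-0.20297928 -0.97918303] [ 0.52295357 -0.11272383  0.13666459] [0.62773092 0.14334225 0.1562407 ] 0.15156768135479004
```

```bash
python3 -m creep '{"travel":[[-0.02,-0.017,-0.03],[-0.03,-0.025,-0.03],[-0.035,-0.03,-0.02],[-0.035,-0.03,-0.02],[-0.035,-0.03,-0.02]],"dr":[[0,0,0],[0,0,0],[0,0,0],[0,0,0],[0,0,0]],"fingers":[1,1,1,1,1]}'; python3 -c "
from h import *;st()"
```

```text
time_s: 0.65
eef_pos: [0.2937, 0.4242, 0.3486]
orientation: [0.149, 0.989, -0.0, -0.0]
wrist_force: [1.1, 0.5, -0.4]
finger_gap: 0.012
{'time_s': 0.65, 'q': [0.7485, 0.2507, 1.5365, -0.0002, 1.3548, -0.5232], 'eef_pos': [0.2937, 0.4242, 0.3486], 'orientation': [0.149, 0.9888, -0.0002, -0.0], 'wrist_force': [1.1, 0.4631, -0.3754], 'finger_gap': 0.012}
```

```bash
python3 -m creep '{"travel":[[-0.035,-0.03,-0.01],[-0.035,-0.03,-0.01],[-0.035,-0.03,0],[-0.035,-0.03,0],[-0.035,-0.03,0]],"dr":[[0,0,0],[0,0,0],[0,0,0],[0,0,0],[0,0,0]],"fingers":[1,1,1,1,1]}'; python3 -m creep '{"travel":[[-0.035,-0.03,0],[-0.035,-0.03,0],[-0.035,-0.03,0],[-0.02,-0.02,0],[0,0,0]],"dr":[[0,0,0],[0,0,0],[0,0,0],[0,0,0],[0,0,0]],"fingers":[1,1,1,1,1]}';python3 - <<'E'
from h import *
grab('wrist','w1');st();print(ctrl.tips_ahead,np.round(ctrl.camera_params('wrist')['T_tool_cam'],3))
E
```

```text
time_s: 1.15
eef_pos: [0.4166, 0.2291, 0.3681]
orientation: [0.149, 0.989, 0.0, 0.0]
wrist_force: [0.4, 1.0, -0.3]
finger_gap: 0.0001
time_s: 1.65
eef_pos: [0.5049, 0.0855, 0.3674]
orientation: [0.152, 0.988, -0.001, 0.0]
wrist_force: [-0.8, 0.6, -0.4]
finger_gap: 0.0002
{'time_s': 1.7, 'q': [-0.0474, 0.2282, 1.5156, 0.0002, 1.399, -1.3149], 'eef_pos': [0.5036, 0.0873, 0.3674], 'orientation': [0.1511, 0.9885, 0.0, -0.0006], 'wrist_force': [0.0898, 0.4544, -0.444], 'finger_gap': 0.0002}
0.017 [[-0.    -0.946 -0.326  0.083]
 [ 1.     0.    -0.    -0.   ]
 [ 0.    -0.326  0.946 -0.145]
 [ 0.     0.     0.     1.   ]]
```

View pics/w1.png

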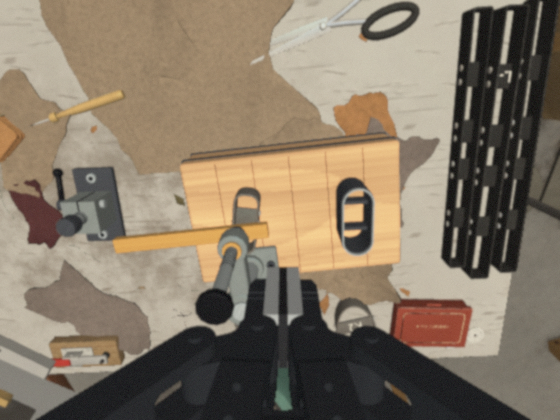

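The wrist view shows the button at about (214,307), the rod cap at about (70,227) and the low die under the bar.

```bash
python3 - <<'E'
from h import *
z=load('w1');W=cloud(z)
for p in [(214,307),(208,300),(70,227),(66,224),(247,200),(130,243),(340,190)]: print(p,W[p[1],p[0]].round(4))
for c,z0,z1 in (((.555,.0175),.283,.31),((.504,-.193),.0905,.11)):
    m=(np.hypot(W[...,0]-c[0],W[...,1]-c[1])<.025)&(W[...,2]>z0)&(W[...,2]<z1);P=W[m]
    print(len(P),P.min(0),P.max(0),(P.min(0)+P.max(0))/2,np.median(P[:,2]),cv2.minEnclosingCircle(P[:,:2].astype(np.float32)))
E
```

```text
(214, 307) [0.5528 0.0196 0.2897]
(208, 300) [0.5463 0.0175 0.2895]
(70, 227) [ 0.5065 -0.1862  0.0945]
(66, 224) [ 0.5016 -0.189   0.0944]
(247, 200) [0.5416 0.0278 0.0832]
(130, 243) [ 0.5309 -0.0934  0.1519]
(340, 190) [0.5557 0.1371 0.1065]
1113 [0.54084452 0.0046625  0.28301482] [0.5681103  0.03173131 0.29057387] [0.55447741 0.01819691 0.28679434] 0.2883610187830463 ((0.5546761155128479, 0.018066300079226494), 0.014076165854930878)
320 [ 0.49317191 -0.203782    0.09066243] [ 0.51722624 -0.17925929  0.09750273] [ 0.50519907 -0.19152064  0.09408258] 0.09509379544624819 ((0.505003809928894, -0.1919000893831253), 0.012743738479912281)
```

```bash
python3 -m creep '{"travel":[[-0.025,-0.018,0],[-0.025,-0.018,0],[-0.02,-0.015,0],[0,0,0.02],[0,0,0.01]],"dr":[[0,0,0],[0,0,0],[0,0,0],[0,0,0],[0,0,0]],"fingers":[1,1,1,1,1]}';python3 -m creep '{"travel":[[0,0,0.01],[0,0,0.004],[0,0,0],[0,0,0],[0,0,0]],"dr":[[0,0,0],[0,0,0],[0,0,0],[0,0,0],[0,0,0]],"fingers":[1,1,1,1,1]}'; python3 -c "
from h import *
st();grab('wrist','w2')"
```

```text
time_s: 2.2
eef_pos: [0.5538, 0.0203, 0.3365]
orientation: [0.149, 0.989, 0.0, -0.002]
wrist_force: [-0.2, 0.8, -0.4]
finger_gap: -0.0004
time_s: 2.7
eef_pos: [0.5553, 0.0196, 0.3248]
orientation: [0.149, 0.989, -0.0, 0.001]
wrist_force: [-0.8, -0.1, -0.1]
finger_gap: 0.0
{'time_s': 2.7, 'q': [-0.1659, 0.3319, 1.4837, 0.0, 1.3244, -1.4373], 'eef_pos': [0.5553, 0.0196, 0.3248], 'orientation': [0.1492, 0.9888, -0.0, 0.0008], 'wrist_force': [-0.8004, -0.1262, -0.0788], 'finger_gap': 0.0}
```

View pics/w2.png

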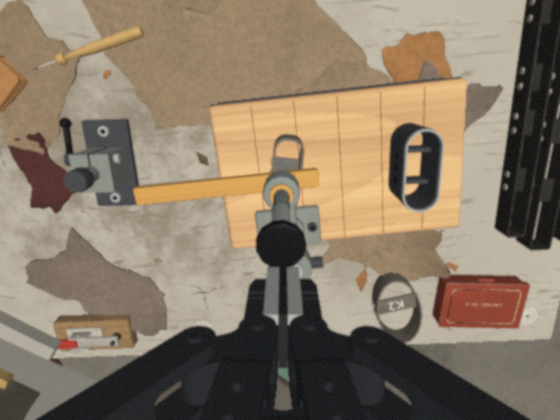

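The fingertips sit right behind the button (280,243), so the alignment is good. I'll push down slowly.

```bash
python3 -m creep '{"travel":[[0,0,0.01],[0,0,0.008],[0,0,0.006],[0,0,0.006],[0,0,0]],"dr":[[0,0,0],[0,0,0],[0,0,0],[0,0,0],[0,0,0]],"fingers":[1,1,1,1,1]}';python3 -m creep '{"travel":[[0,0,0.005],[0,0,0.003],[0,0,0.002],[0,0,0],[0,0,0]],"dr":[[0,0,0],[0,0,0],[0,0,0],[0,0,0],[0,0,0]],"fingers":[1,1,1,1,1]}'; python3 -c "
from h import *
st()"
```

```text
time_s: 3.25
eef_pos: [0.5542, 0.0195, 0.2927]
orientation: [0.149, 0.989, 0.0, -0.001]
wrist_force: [-0.5, -0.6, 1.0]
finger_gap: -0.0
time_s: 3.75
eef_pos: [0.5549, 0.0194, 0.284]
orientation: [0.149, 0.989, -0.0, 0.0]
wrist_force: [-0.2, 0.5, -0.8]
finger_gap: 0.0003
{'time_s': 3.75, 'q': [-0.1663, 0.3708, 1.541, -0.0, 1.2298, -1.4373], 'eef_pos': [0.5549, 0.0194, 0.284], 'orientation': [0.1493, 0.9888, -0.0, 0.0], 'wrist_force': [-0.1567, 0.4625, -0.8122], 'finger_gap': 0.0003}
```

```bash
python3 -m creep '{"travel":[[0,0,0.002],[0,0,0.001],[0,0,0],[0,0,0],[0,0,0]],"dr":[[0,0,0],[0,0,0],[0,0,0],[0,0,0],[0,0,0]],"fingers":[1,1,1,1,1]}';python3 -m creep '{"travel":[[0,0,0.0015],[0,0,0],[0,0,0],[0,0,0],[0,0,0]],"dr":[[0,0,0],[0,0,0],[0,0,0],[0,0,0],[0,0,0]],"fingers":[1,1,1,1,1]}'; python3 -c "
from h import *
grab('scene','s3');z=load('s3');c=z['im'][150:330,210:350,::-1];cv2.imwrite('pics/s3c.png',cv2.resize(c,None,fx=3.3,fy=3.3,interpolation=cv2.INTER_CUBIC))"
```

```text
time_s: 4.25
eef_pos: [0.5551, 0.0194, 0.281]
orientation: [0.149, 0.989, 0.0, 0.0]
wrist_force: [-0.1, 0.8, 0.9]
finger_gap: 0.0001
time_s: 4.75
eef_pos: [0.5549, 0.0194, 0.2795]
orientation: [0.149, 0.989, -0.0, -0.0]
wrist_force: [0.3, 0.2, 0.6]
finger_gap: -0.0
```

View pics/s3c.png

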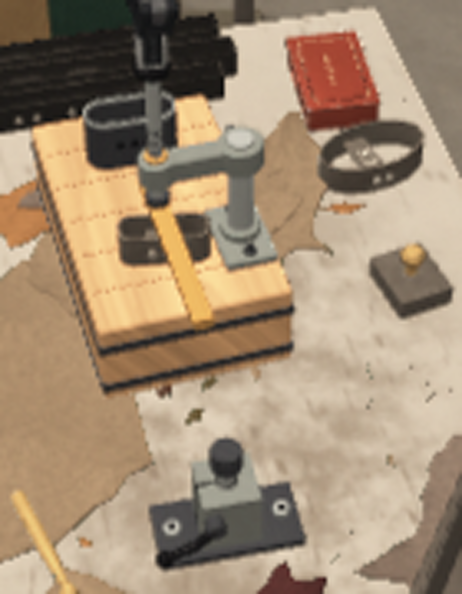

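The bar has come down: its end moved from about row 313 to 323 in the crop. I'll keep going in small steps until there's resistance.

```bash
for i in 1; do python3 -m creep '{"travel":[[0,0,0.001],[0,0,0],[0,0,0],[0,0,0],[0,0,0]],"dr":[[0,0,0],[0,0,0],[0,0,0],[0,0,0],[0,0,0]],"fingers":[1,1,1,1,1]}'; done; python3 -m creep '{"travel":[[0,0,0.001],[0,0,0],[0,0,0],[0,0,0],[0,0,0]],"dr":[[0,0,0],[0,0,0],[0,0,0],[0,0,0],[0,0,0]],"fingers":[1,1,1,1,1]}';python3 - <<'E'
from h import *
grab('top','t3')
for t in ('t0','t3','s0','s3'):
    W=cloud(load(t));im=load(t)['im'].astype(int)
    m=(W[...,2]>.115)&(W[...,2]<.17)&(im[...,0]-im[...,2]>60)&(abs(W[...,0]-.535)<.02)&(W[...,1]<-.03)&(W[...,1]>-.11)
    print(t,m.sum(),np.median(W[m],0))
E
```

```text
time_s: 5.3
eef_pos: [0.5549, 0.0194, 0.2785]
orientation: [0.149, 0.989, 0.0, -0.0]
wrist_force: [-0.0, -0.5, 0.2]
finger_gap: 0.0002
time_s: 5.8
eef_pos: [0.5549, 0.0194, 0.2775]
orientation: [0.149, 0.989, -0.0, -0.0]
wrist_force: [1.1, -0.5, 0.4]
finger_gap: -0.0001
t0 219 [ 0.53886259 -0.06906319  0.15195019]
t3 196 [ 0.53749302 -0.07413774  0.14285093]
s0 169 [ 0.533892   -0.07222421  0.1501866 ]
s3 169 [ 0.53383577 -0.0726916   0.14384631]
```

```bash
python3 - <<'E'
from h import *
grab('wrist','w3');grab('scene','s4')
for t in ('s0','s3','s4'):
  z=load(t)
  c=z['im'][155:255,215:315,::-1];cv2.imwrite(f'pics/{t}d.png',cv2.resize(c,None,fx=6,fy=6,interpolation=cv2.INTER_CUBIC))
W=cloud(load('s4'));
for v in range(165,215,3): print(v,W[v,252:262:2].round(3).tolist())
E
```

```text
165 [[0.544, 0.017, 0.297], [0.544, 0.006, 0.304], [0.55, 0.007, 0.302], [0.554, 0.004, 0.303], [0.708, 0.329, 0.024]]
168 [[0.542, 0.014, 0.291], [0.545, 0.009, 0.293], [0.551, 0.011, 0.289], [0.554, 0.006, 0.292], [0.561, 0.009, 0.288]]
171 [[0.543, 0.016, 0.28], [0.548, 0.017, 0.278], [0.552, 0.013, 0.279], [0.557, 0.013, 0.277], [0.56, 0.007, 0.28]]
174 [[0.54, 0.011, 0.275], [0.544, 0.009, 0.275], [0.55, 0.009, 0.273], [0.552, 0.003, 0.276], [0.694, 0.301, 0.012]]
177 [[0.657, 0.282, 0.027], [0.548, 0.017, 0.259], [0.551, 0.014, 0.26], [0.557, 0.014, 0.258], [0.682, 0.276, 0.022]]
180 [[0.601, 0.154, 0.13], [0.547, 0.015, 0.251], [0.551, 0.013, 0.251], [0.556, 0.014, 0.249], [0.623, 0.147, 0.126]]
183 [[0.602, 0.158, 0.115], [0.547, 0.018, 0.239], [0.551, 0.013, 0.241], [0.557, 0.016, 0.237], [0.621, 0.144, 0.118]]
186 [[0.588, 0.126, 0.134], [0.547, 0.018, 0.23], [0.551, 0.016, 0.23], [0.556, 0.014, 0.229], [0.611, 0.123, 0.126]]
189 [[0.588, 0.128, 0.121], [0.545, 0.016, 0.222], [0.551, 0.015, 0.221], [0.554, 0.011, 0.222], [0.611, 0.123, 0.115]]
192 [[0.587, 0.126, 0.112], [0
[... 218 characters left out ...]
.024, 0.188], [0.543, 0.013, 0.196], [0.549, 0.015, 0.192], [0.554, 0.013, 0.191], [0.558, 0.009, 0.193]]
201 [[0.539, 0.017, 0.184], [0.542, 0.012, 0.187], [0.546, 0.008, 0.188], [0.55, 0.006, 0.188], [0.555, 0.004, 0.188]]
204 [[0.539, 0.018, 0.174], [0.543, 0.015, 0.174], [0.544, 0.005, 0.181], [0.55, 0.005, 0.179], [0.555, 0.004, 0.178]]
207 [[0.549, 0.044, 0.137], [0.539, 0.008, 0.171], [0.543, 0.004, 0.172], [0.55, 0.007, 0.167], [0.553, 0.001, 0.171]]
210 [[0.568, 0.088, 0.083], [0.544, 0.019, 0.149], [0.548, 0.015, 0.151], [0.552, 0.011, 0.152], [0.557, 0.011, 0.15]]
213 [[0.563, 0.079, 0.081], [0.546, 0.024, 0.134], [0.546, 0.012, 0.144], [0.55, 0.009, 0.144], [0.555, 0.008, 0.143]]
```

View pics/s4d.png

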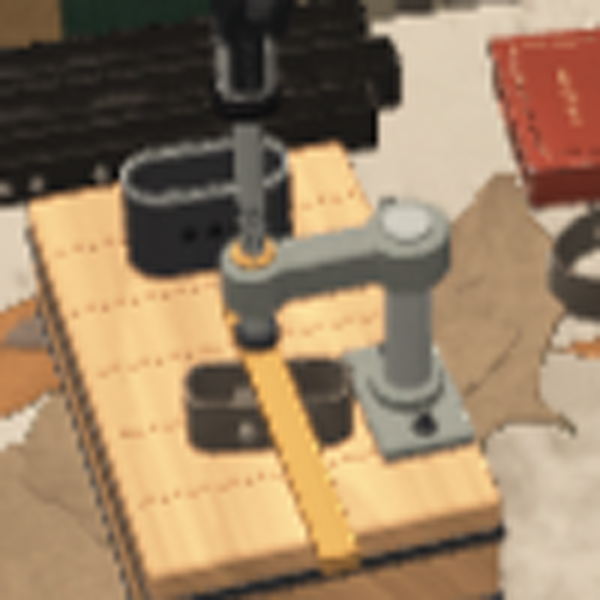

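View pics/w3.png

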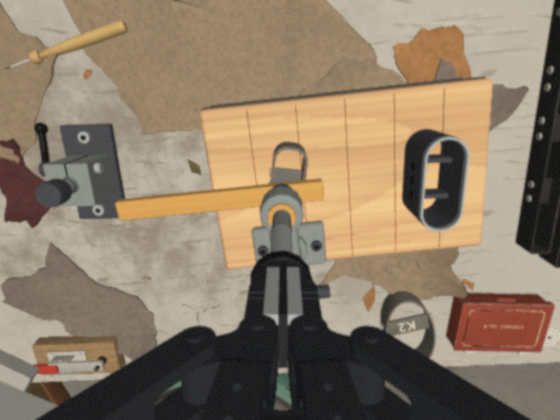

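```bash
python3 - <<'E'
from h import *
for t in ('w1','w2','w3'):
    W=cloud(load(t));im=load(t)['im'].astype(int)
    m=(W[...,2]>.115)&(W[...,2]<.17)&(im[...,0]-im[...,2]>60)&(abs(W[...,0]-.535)<.02)&(W[...,1]<-.03)&(W[...,1]>-.11)
    print(t,m.sum(),np.median(W[m],0))
W=cloud(load('w3'))
for v in (255,262,268,280,295):
  print(v,[W[v,u].round(3).tolist() for u in (254,262,270,283,296,304,312)])
print(W[20,300],W[100,150])
z=load('w3');cv2.imwrite('pics/w3c.png',cv2.resize(z['im'][230:350,210:360,::-1],None,fx=5,fy=5,interpolation=cv2.INTER_CUBIC))
E
```

```text
w1 1195 [ 0.53644556 -0.06958698  0.15140189]
w2 1673 [ 0.53703429 -0.06961014  0.15138553]
w3 2103 [ 0.53686696 -0.06958466  0.1424111 ]
255 [[0.625, -0.033, 0.083], [0.62, -0.022, 0.098], [0.541, 0.017, 0.277], [0.542, 0.023, 0.278], [0.546, 0.028, 0.275], [0.63, 0.017, 0.103], [0.637, 0.024, 0.094]]
262 [[0.632, -0.036, 0.083], [0.543, 0.013, 0.278], [0.543, 0.017, 0.279], [0.545, 0.022, 0.279], [0.547, 0.027, 0.28], [0.549, 0.03, 0.276], [0.644, 0.022, 0.094]]
268 [[0.545, 0.009, 0.277], [0.546, 0.012, 0.278], [0.543, 0.017, 0.285], [0.545, 0.022, 0.285], [0.547, 0.027, 0.285], [0.551, 0.03, 0.279], [0.701, 0.013, -0.001]]
280 [[0.545, 0.01, 0.288], [0.546, 0.013, 0.287], [0.543, 0.017, 0.295], [0.545, 0.022, 0.295], [0.547, 0.027, 0.294], [0.551, 0.029, 0.288], [0.552, 0.032, 0.289]]
295 [[0.545, 0.011, 0.3], [0.546, 0.013, 0.3], [0.544, 0.017, 0.305], [0.545, 0.022, 0.305], [0.547, 0.027, 0.305], [0.551, 0.029, 0.299], [0.553, 0.031, 0.298]]
[0.42429599 0.07741217 0.00967733] [ 0.45074558 -0.09719005  0.01001464]
```

View pics/w3c.png

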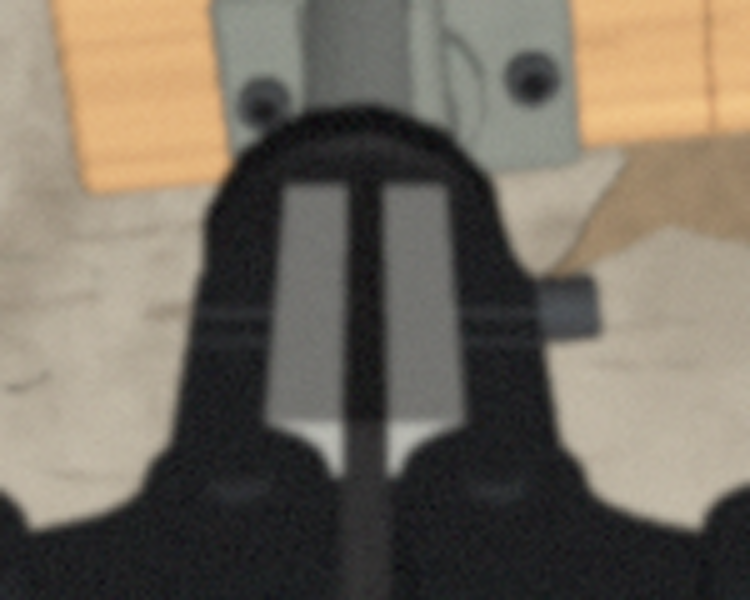

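```bash
python3 - <<'E'
from h import *
p=ctrl.camera_params('wrist');K=np.array(p['K']);T=np.linalg.inv(np.array(p['T_tool_cam']))
for x in(0,.011):
  for z in(-.02,-.002,0,.017):
    c=T@[x,0,z,1];q=K@c[:3];print(x,z,(q[:2]/q[2]).round(1),c[2].round(3))
Ti=np.array(p['T_tool_cam'])
for t in('w1','w2','w3'):
    z=load(t)
    for v in (255,262,266,270,274,280,284,290):
        d=z['d'][v,275];P=Ti@[(275-K[0,2])/K[0,0]*d,(v-K[1,2])/K[1,1]*d,d,1];print(t,v,P[:3].round(4))
E
```

```text
0 -0.02 [283.8 306.8] 0.145
0 -0.002 [283.7 283.2] 0.162
0 0 [283.7 280.8] 0.164
0 0.017 [283.6 263.1] 0.18
0.011 -0.02 [283.9 282. ] 0.141
0.011 -0.002 [283.7 260.5] 0.158
0.011 0 [283.7 258.4] 0.16
0.011 0.017 [283.6 242.3] 0.176
w1 255 [-0.1216 -0.0101  0.2756]
w1 262 [-0.1306 -0.0101  0.2741]
w1 266 [-0.1363 -0.0101  0.2742]
w1 270 [ 0.0102 -0.0036 -0.0089]
w1 274 [ 0.0101 -0.0035 -0.0121]
w1 280 [ 0.0101 -0.0034 -0.017 ]
w1 284 [ 0.0103 -0.0034 -0.0204]
w1 290 [ 0.0097 -0.0033 -0.0236]
w2 255 [-0.005  -0.0046  0.0362]
w2 262 [-0.0093 -0.0046  0.0363]
w2 266 [-0.012  -0.0047  0.0368]
w2 270 [ 0.0104 -0.0036 -0.0093]
w2 274 [ 0.0105 -0.0035 -0.0128]
w2 280 [ 0.0105 -0.0034 -0.0176]
w2 284 [ 0.0095 -0.0034 -0.019 ]
w2 290 [ 0.0102 -0.0033 -0.0245]
w3 255 [ 0.0126 -0.0038  0.0001]
w3 262 [ 0.0105 -0.0037 -0.0024]
w3 266 [ 0.0084 -0.0038 -0.002 ]
w3 270 [ 0.0831 -0.0005 -0.1448]
w3 274 [ 0.0108 -0.0035 -0.0134]
w3 280 [ 0.0105 -0.0034 -0.0177]
w3 284 [ 0.0108 -0.0034 -0.0212]
w3 290 [ 0.0099 -0.0033 -0.024 ]
```

Vision shows the plunger has travelled about 9 mm since contact and the bar top is at z≈0.142. On the low die it should be at 0.125, so there are about 17 mm left. The visible fingertips also stand about 0 mm ahead of the TCP, not 17 mm as stated, so I'll rely on what the cameras measure.

```bash
python3 -m creep '{"travel":[[0,0,0.004],[0,0,0.004],[0,0,0.003],[0,0,0.002],[0,0,0]],"dr":[[0,0,0],[0,0,0],[0,0,0],[0,0,0],[0,0,0]],"fingers":[1,1,1,1,1]}'; python3 -m creep '{"travel":[[0,0,0.001],[0,0,0.001],[0,0,0],[0,0,0],[0,0,0]],"dr":[[0,0,0],[0,0,0],[0,0,0],[0,0,0],[0,0,0]],"fingers":[1,1,1,1,1]}';python3 - <<'E'
from h import *
grab('wrist','w4')
for t in ('w4',):
    W=cloud(load(t));im=load(t)['im'].astype(int)
    m=(W[...,2]>.115)&(W[...,2]<.17)&(im[...,0]-im[...,2]>60)&(abs(W[...,0]-.535)<.02)&(W[...,1]<-.03)&(W[...,1]>-.11)
    print(t,m.sum(),np.median(W[m],0))
z=load('w4');Ti=np.array(ctrl.camera_params('wrist')['T_tool_cam']);K=z['K']
for v in (250,255,262,266,270,274):
        d=z['d'][v,275];P=Ti@[(275-K[0,2])/K[0,0]*d,(v-K[1,2])/K[1,1]*d,d,1];print(v,P[:3].round(4))
E
```

```text
time_s: 6.45
eef_pos: [0.5547, 0.0195, 0.2639]
orientation: [0.149, 0.989, 0.0, -0.001]
wrist_force: [0.6, -0.2, 0.3]
finger_gap: 0.0003
time_s: 6.95
eef_pos: [0.5549, 0.0194, 0.2624]
orientation: [0.149, 0.989, 0.0, -0.0]
wrist_force: [-0.1, -0.1, 0.3]
finger_gap: -0.0003
w4 2110 [ 0.53679931 -0.06948015  0.1272137 ]
250 [ 0.0044 -0.0043  0.0225]
255 [ 0.0127 -0.0038 -0.0001]
262 [ 0.0099 -0.0038 -0.0012]
266 [ 0.0085 -0.0037 -0.0023]
270 [ 0.01   -0.0036 -0.0087]
274 [ 0.01   -0.0035 -0.012 ]
```

View pics/w4.png

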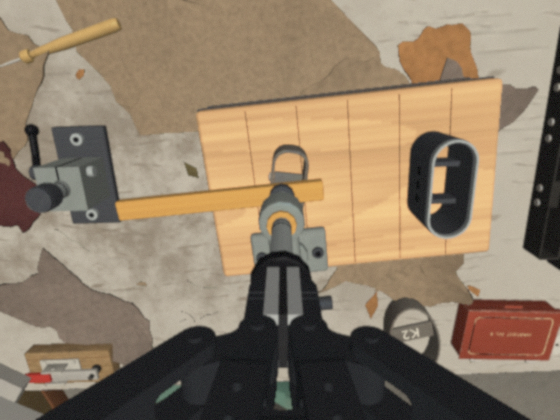

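```bash
for k in 1; do python3 -m creep '{"travel":[[0,0,0.001],[0,0,0],[0,0,0],[0,0,0],[0,0,0]],"dr":[[0,0,0],[0,0,0],[0,0,0],[0,0,0],[0,0,0]],"fingers":[1,1,1,1,1]}'; done; python3 -m creep '{"travel":[[0,0,0.001],[0,0,0],[0,0,0],[0,0,0],[0,0,0]],"dr":[[0,0,0],[0,0,0],[0,0,0],[0,0,0],[0,0,0]],"fingers":[1,1,1,1,1]}';python3 -m creep '{"travel":[[0,0,0.001],[0,0,0],[0,0,0],[0,0,0],[0,0,0]],"dr":[[0,0,0],[0,0,0],[0,0,0],[0,0,0],[0,0,0]],"fingers":[1,1,1,1,1]}'
```

```text
time_s: 7.5
eef_pos: [0.555, 0.0194, 0.2615]
orientation: [0.149, 0.989, 0.0, 0.0]
wrist_force: [0.6, 0.8, 0.3]
finger_gap: 0.0001
time_s: 8.0
eef_pos: [0.555, 0.0194, 0.2605]
orientation: [0.149, 0.989, 0.0, 0.0]
wrist_force: [-0.2, 0.2, 1.0]
finger_gap: 0.0001
time_s: 8.5
eef_pos: [0.555, 0.0194, 0.2595]
orientation: [0.149, 0.989, 0.0, 0.0]
wrist_force: [0.5, 0.0, 0.5]
finger_gap: 0.0004
```

```bash
python3 -m creep '{"travel":[[0,0,0.001],[0,0,0],[0,0,0],[0,0,0],[0,0,0]],"dr":[[0,0,0],[0,0,0],[0,0,0],[0,0,0],[0,0,0]],"fingers":[1,1,1,1,1]}';python3 - <<'E'
from h import *
grab('wrist','w5')
for t in ('w5',):
    W=cloud(load(t));im=load(t)['im'].astype(int)
    m=(W[...,2]>.115)&(W[...,2]<.17)&(im[...,0]-im[...,2]>60)&(abs(W[...,0]-.535)<.02)&(W[...,1]<-.03)&(W[...,1]>-.11)
    print(t,m.sum(),np.median(W[m],0))
z=load('w5');Ti=np.array(ctrl.camera_params('wrist')['T_tool_cam']);K=z['K']
for v in (250,255,262,266,270,274):
        d=z['d'][v,275];P=Ti@[(275-K[0,2])/K[0,0]*d,(v-K[1,2])/K[1,1]*d,d,1];print(v,P[:3].round(4))
E
```

```text
time_s: 9.0
eef_pos: [0.555, 0.0194, 0.2589]
orientation: [0.149, 0.989, -0.0, 0.0]
wrist_force: [-1.4, -0.6, 5.5]
finger_gap: 0.0
w5 2110 [ 0.53677638 -0.06951119  0.12391941]
250 [ 0.0042 -0.0043  0.0229]
255 [ 0.0126 -0.0038  0.0001]
262 [ 0.0098 -0.0038 -0.001 ]
266 [ 0.0084 -0.0038 -0.0021]
270 [ 0.0104 -0.0036 -0.0093]
274 [ 0.0107 -0.0035 -0.0132]
```

Force has jumped to 5.5 N and the bar top is at 0.124, so the foot is on the die. One small firming push to confirm.

```bash
python3 -m creep '{"travel":[[0,0,0.001],[0,0,0],[0,0,0],[0,0,0],[0,0,0]],"dr":[[0,0,0],[0,0,0],[0,0,0],[0,0,0],[0,0,0]],"fingers":[1,1,1,1,1]}'; python3 -m creep '{"travel":[[0,0,-0.005],[0,0,-0.02],[0,0,-0.025],[0,0,0],[0,0,0]],"dr":[[0,0,0],[0,0,0],[0,0,0],[0,0,0],[0,0,0]],"fingers":[1,1,1,1,1]}'; python3 - <<'E'
from h import *
grab('wrist','w6');grab('scene','s6');grab('top','t6')
for t in ('w6','s6','t6'):
    W=cloud(load(t));im=load(t)['im'].astype(int)
    m=(W[...,2]>.11)&(W[...,2]<.17)&(im[...,0]-im[...,2]>60)&(abs(W[...,0]-.535)<.02)&(W[...,1]<-.03)&(W[...,1]>-.11)
    print(t,m.sum(),np.median(W[m],0))
st()
z=load('s6');c=z['im'][155:255,215:315,::-1];cv2.imwrite(f'pics/s6d.png',cv2.resize(c,None,fx=6,fy=6,interpolation=cv2.INTER_CUBIC))
E
```

```text
time_s: 9.55
eef_pos: [0.5551, 0.0194, 0.2588]
orientation: [0.149, 0.989, -0.0, 0.001]
wrist_force: [-1.4, 0.3, 10.2]
finger_gap: 0.0
time_s: 10.05
eef_pos: [0.5548, 0.0194, 0.3072]
orientation: [0.149, 0.989, -0.0, -0.0]
wrist_force: [-0.2, -1.5, -0.2]
finger_gap: -0.0
w6 1580 [ 0.53701153 -0.06952687  0.12391452]
s6 170 [ 0.53378363 -0.07151244  0.12300721]
t6 193 [ 0.53793688 -0.07469759  0.12469762]
{'time_s': 10.2, 'q': [-0.1663, 0.3491, 1.5108, 0.0, 1.2848, -1.4373], 'eef_pos': [0.554, 0.0196, 0.306], 'orientation': [0.1494, 0.9888, 0.0, -0.0016], 'wrist_force': [0.5633, 0.2948, -0.8762], 'finger_gap': -0.0}
```

View pics/s6d.png

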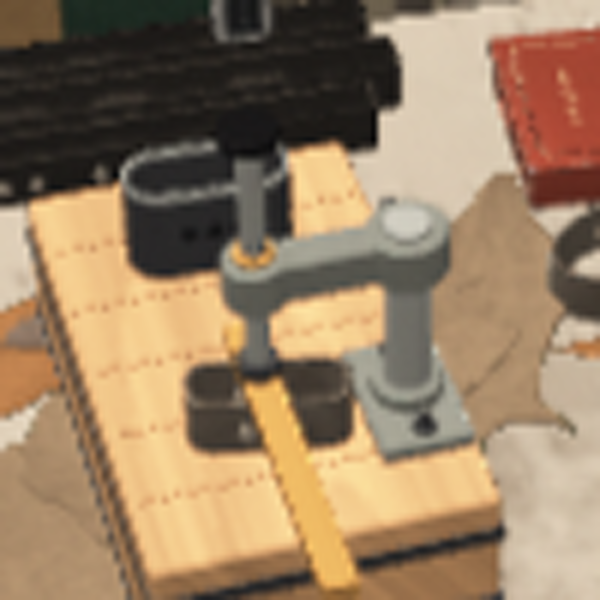

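The foot sits on the low die, with the bar top at about 0.124, and it stayed down after I released it. Next I move over the rod with the jaws open.

```bash
python3 -m creep '{"travel":[[-0.003,-0.044,0],[-0.003,-0.044,0],[-0.003,-0.044,0],[-0.003,-0.044,0],[-0.003,-0.040,0]],"dr":[[0,0,0],[0,0,0],[0,0,0],[0,0,0],[0,0,0]],"fingers":[1,1,0,0,0]}'; python3 -m creep '{"travel":[[0,0,0.04],[0,0,0.04],[0,0,0.03],[0,0,0],[0,0,0]],"dr":[[0,0,0],[0,0,0],[0,0,0],[0,0,0],[0,0,0]],"fingers":[0,0,0,0,0]}'; python3 - <<'E'
from h import *
st();grab('wrist','w7');W=cloud(load('w7'))
m=(np.hypot(W[...,0]-.505,W[...,1]+.192)<.025)&(W[...,2]>.0905)&(W[...,2]<.11);P=W[m]
print(len(P),np.median(P[:,2]),cv2.minEnclosingCircle(P[:,:2].astype(np.float32)),(P.min(0)+P.max(0))/2)
z=load('w7');Ti=np.array(ctrl.camera_params('wrist')['T_tool_cam']);K=z['K']
for u in (150,160,165,170,175):
  for v in range(275,340,6):
        d=z['d'][v,u];P=Ti@[(u-K[0,2])/K[0,0]*d,(v-K[1,2])/K[1,1]*d,d,1]
        if P[2]<.03 and d>0: print(u,v,P[:3].round(4));break
E
```

```text
time_s: 10.7
eef_pos: [0.5043, -0.1929, 0.3063]
orientation: [0.149, 0.989, 0.0, -0.001]
wrist_force: [0.8, -0.3, -0.1]
finger_gap: 0.0432
time_s: 11.2
eef_pos: [0.5053, -0.1913, 0.197]
orientation: [0.149, 0.989, 0.0, -0.001]
wrist_force: [0.4, 0.2, 0.6]
finger_gap: 0.0856
{'time_s': 11.2, 'q': [-0.5688, 0.4558, 1.6776, -0.0, 1.0101, -1.8398], 'eef_pos': [0.5053, -0.1913, 0.197], 'orientation': [0.1493, 0.9888, 0.0004, -0.0009], 'wrist_force': [0.3808, 0.177, 0.603], 'finger_gap': 0.0856}
894 0.09506840438303238 ((0.5054278373718262, -0.19235530495643616), 0.012429128400981426) [ 0.50483068 -0.19222278  0.09384724]
150 293 [ 0.011  -0.0484 -0.0279]
160 287 [ 0.0103 -0.0465 -0.0226]
165 287 [ 0.0111 -0.0442 -0.0238]
170 287 [ 0.0093 -0.0434 -0.0208]
175 287 [ 0.0062 -0.0432 -0.0155]
```

View pics/w7.png

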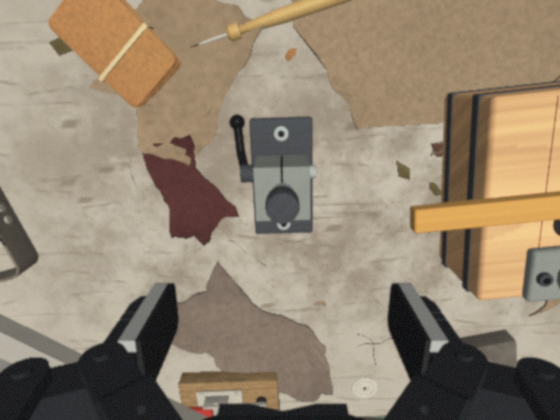

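The cap (283,205) is centred between the jaws, and the bar end (412,219) is clear. I'll descend to a safe height and look again, since the visible tips are about 20 mm behind where the description puts them.

```bash
python3 -m creep '{"travel":[[0,-0.001,0.04],[0,0,0.04],[0,0,0.02],[0,0,0.01],[0,0,0]],"dr":[[0,0,0],[0,0,0],[0,0,0],[0,0,0],[0,0,0]],"fingers":[0,0,0,0,0]}'; python3 - <<'E'
from h import *
st();grab('wrist','w8');grab('scene','s8');grab('top','t8');W=cloud(load('w8'))
m=(np.hypot(W[...,0]-.505,W[...,1]+.192)<.025)&(W[...,2]>.0905)&(W[...,2]<.11);P=W[m]
print(len(P),np.median(P[:,2]),cv2.minEnclosingCircle(P[:,:2].astype(np.float32)),(P.min(0)+P.max(0))/2)
z=load('s8');c=z['im'][240:340,220:345,::-1];cv2.imwrite(f'pics/s8d.png',cv2.resize(c,None,fx=6,fy=6,interpolation=cv2.INTER_CUBIC))
W=cloud(z)
for v in range(266,312,3): print(v,[W[v,u].round(3).tolist() for u in (262,270,278,285,293,300)])
E
```

```text
time_s: 11.75
eef_pos: [0.5058, -0.1926, 0.0878]
orientation: [0.149, 0.989, -0.0, 0.0]
wrist_force: [0.3, 0.4, 0.4]
finger_gap: 0.0855
{'time_s': 11.75, 'q': [-0.5703, 0.6252, 1.7613, -0.0, 0.7543, -1.8416], 'eef_pos': [0.5058, -0.1926, 0.0878], 'orientation': [0.1492, 0.9888, -0.0002, 0.0004], 'wrist_force': [0.2545, 0.3954, 0.4466], 'finger_gap': 0.0855}
2358 0.09504997296917882 ((0.5049608945846558, -0.19229447841644287), 0.012575259432196617) [ 0.50505457 -0.19234514  0.09368128]
266 [[0.53, -0.046, 0.003], [0.55, -0.054, -0.0], [0.487, -0.226, 0.21], [0.502, -0.23, 0.205], [0.605, -0.083, -0.0], [0.623, -0.091, -0.001]]
269 [[0.528, -0.049, -0.005], [nan, nan, nan], [0.484, -0.231, 0.206], [0.499, -0.235, 0.202], [0.599, -0.095, 0.004], [0.617, -0.101, 0.0]]
272 [[0.522, -0.062, -0.001], [0.543, -0.069, -0.005], [0.484, -0.23, 0.195], [0.577, -0.09, -0.001], [0.596, -0.1, -0.002], [0.611, -0.111, 0.001]]
275 [[0.518, -0.07, -0.003], [0.538, -0.078, -0.006], [0.476, -0.247, 0.207], [0.489, -0.253, 0.206], [0.591, -0.109, -0.002], [0.606, -0.119, 0.0]]
278 [[0.512, -0.083, 0.002]
[... 1047 characters left out ...]
0.192, 0.057], [0.48, -0.237, 0.11], [0.492, -0.248, 0.116], [0.551, -0.183, 0.004], [0.568, -0.188, -0.001]]
302 [[0.476, -0.156, 0.006], [0.479, -0.196, 0.051], [0.494, -0.21, 0.058], [0.51, -0.215, 0.055], [0.541, -0.2, 0.018], [0.564, -0.195, -0.003]]
305 [[0.473, -0.163, 0.004], [0.479, -0.196, 0.04], [0.493, -0.211, 0.048], [0.509, -0.216, 0.045], [0.537, -0.207, 0.016], [0.559, -0.203, -0.002]]
308 [[0.464, -0.181, 0.018], [0.478, -0.198, 0.031], [0.494, -0.21, 0.035], [0.509, -0.216, 0.033], [0.535, -0.21, 0.008], [0.552, -0.217, 0.006]]
311 [[0.462, -0.185, 0.013], [0.481, -0.192, 0.009], [0.487, -0.223, 0.043], [0.509, -0.217, 0.021], [0.531, -0.218, 0.009], [0.546, -0.226, 0.009]]
```

View pics/s8d.png

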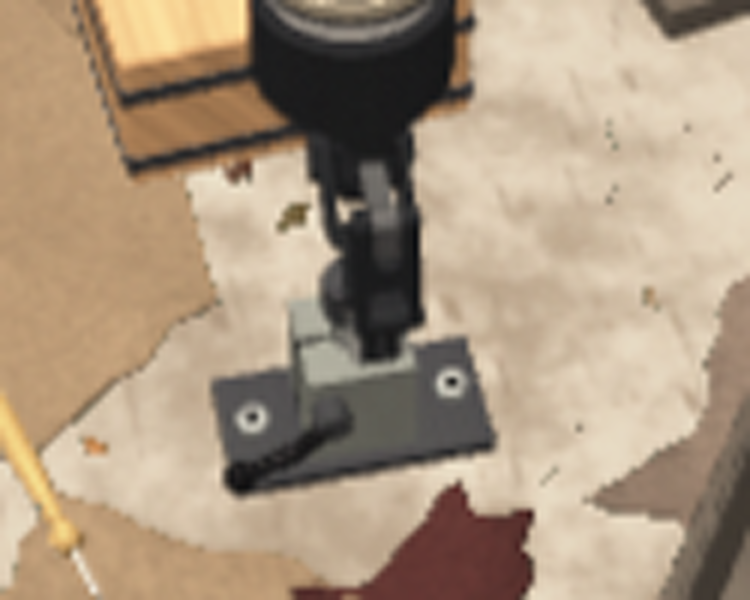

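View pics/w8.png

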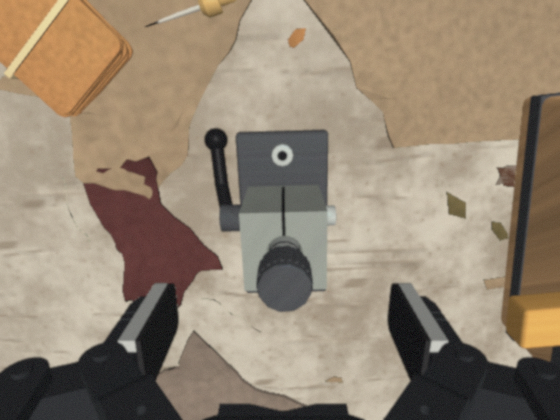

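Both cameras agree that the open tips are about 20 mm above the reported TCP height. Gripping the cap over z 0.070–0.096 therefore needs TCP z≈0.062. The lateral error is under 1 mm.

```bash
python3 -m creep '{"travel":[[0,0,0.01],[0,0,0.01],[0,0,0.004],[0,0,0],[0,0,0]],"dr":[[0,0,0],[0,0,0],[0,0,0],[0,0,0],[0,0,0]],"fingers":[0,0,0,0,0]}'; python3 - <<'E'
from h import *
st();grab('wrist','w9');grab('scene','s9');W=cloud(load('w9'))
m=(np.hypot(W[...,0]-.505,W[...,1]+.192)<.025)&(W[...,2]>.0905)&(W[...,2]<.11);P=W[m]
print(len(P),np.median(P[:,2]),cv2.minEnclosingCircle(P[:,:2].astype(np.float32)),(P.min(0)+P.max(0))/2)
z=load('s9');c=z['im'][240:340,220:345,::-1];cv2.imwrite(f'pics/s9d.png',cv2.resize(c,None,fx=6,fy=6,interpolation=cv2.INTER_CUBIC))
E
```

```text
time_s: 12.4
eef_pos: [0.505, -0.1923, 0.0632]
orientation: [0.149, 0.989, 0.0, -0.0]
wrist_force: [-0.3, 0.6, -0.2]
finger_gap: 0.0852
{'time_s': 12.4, 'q': [-0.5706, 0.6675, 1.7741, -0.0, 0.7007, -1.8416], 'eef_pos': [0.505, -0.1923, 0.0632], 'orientation': [0.1493, 0.9888, 0.0001, -0.0003], 'wrist_force': [-0.2932, 0.6444, -0.2001], 'finger_gap': 0.0852}
3186 0.09500887100383706 ((0.5048782825469971, -0.19220834970474243), 0.012665005400776863) [ 0.50503356 -0.19226545  0.0936735 ]
```

View pics/s9d.png

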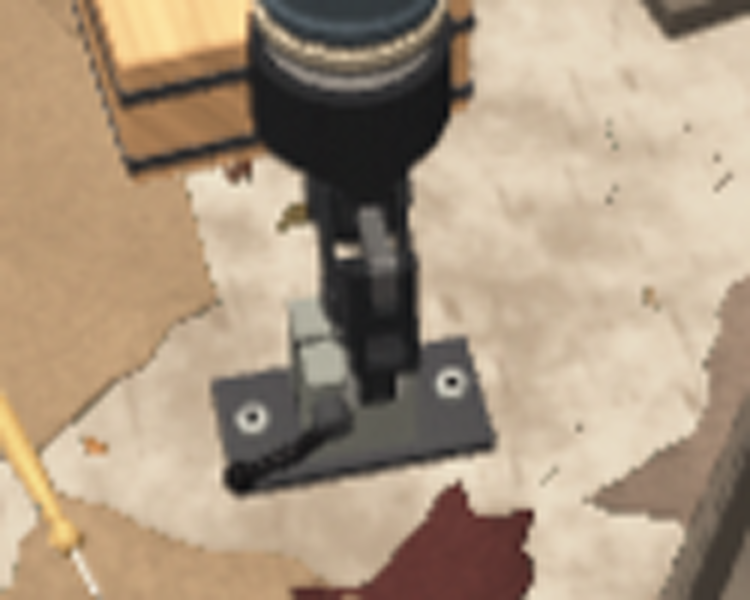

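View pics/w9.png

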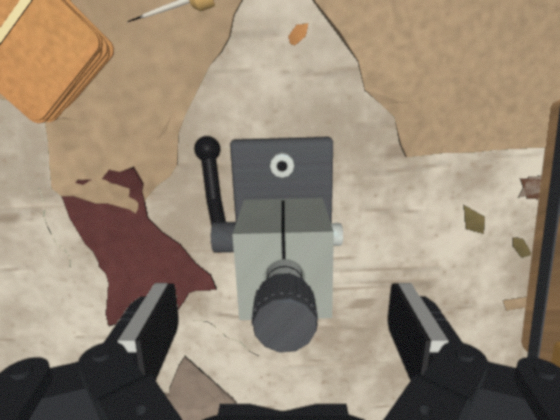

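The cap (285,320) lies between the pads and the tips are about 10 mm below the cap top with the jaws open. I'll close partway and check.

```bash
python3 -m creep '{"travel":[[0,0,0],[0,0,0],[0,0,0],[0,0,0],[0,0,0]],"dr":[[0,0,0],[0,0,0],[0,0,0],[0,0,0],[0,0,0]],"fingers":[0.62,0.62,0.62,0.62,0.62]}'; python3 - <<'E'
from h import *
st();grab('wrist','w10');grab('scene','s10');W=cloud(load('w10'))
z=load('w10');Ti=np.array(ctrl.camera_params('wrist')['T_tool_cam']);K=z['K'];d=z['d']
v,u=np.mgrid[:420,:560];C=np.stack([(u-K[0,2])/K[0,0]*d,(v-K[1,2])/K[1,1]*d,d,np.ones_like(d)],-1)@Ti.T
m=(d>0)&(C[...,2]<.0)&(v<330)&(abs(C[...,1])<.04)&(abs(C[...,0])<.02)
for a,b in((-.04,-.02),(-.02,-.0145),(-.014,.014),(.0145,.02),(.02,.04)):
    k=m&(C[...,1]>a)&(C[...,1]<b);print(a,b,k.sum(),C[k][:,2].max() if k.any() else '',np.median(C[k],0) if k.any() else '')
z=load('s10');c=z['im'][240:340,220:345,::-1];cv2.imwrite(f'pics/s10d.png',cv2.resize(c,None,fx=6,fy=6,interpolation=cv2.INTER_CUBIC))
E
```

```text
time_s: 13.0
eef_pos: [0.5052, -0.1923, 0.0636]
orientation: [0.149, 0.989, -0.0, 0.0]
wrist_force: [0.6, -0.3, 0.2]
finger_gap: 0.0323
{'time_s': 13.0, 'q': [-0.5706, 0.6668, 1.7741, 0.0, 0.7006, -1.8416], 'eef_pos': [0.5052, -0.1923, 0.0636], 'orientation': [0.1493, 0.9888, -0.0, 0.0], 'wrist_force': [0.5905, -0.3152, 0.1812], 'finger_gap': 0.0323}
-0.04 -0.02 1421 -0.006770296104415374 [ 0.01020462 -0.02495547 -0.03076437  1.        ]
-0.02 -0.0145 1062 -0.0026993396407386794 [ 0.0090279  -0.01716817 -0.02654654  1.        ]
-0.014 0.014 3418 -3.184114903242996e-05 [ 7.13318618e-03  3.73559102e-05 -3.03979337e-02  1.00000000e+00]
0.0145 0.02 1243 -0.0024461702284764575 [ 0.00978422  0.01661421 -0.02748901  1.        ]
0.02 0.04 1243 -0.006946110905784564 [ 0.01003942  0.02453955 -0.03068963  1.        ]
```

View pics/s10d.png

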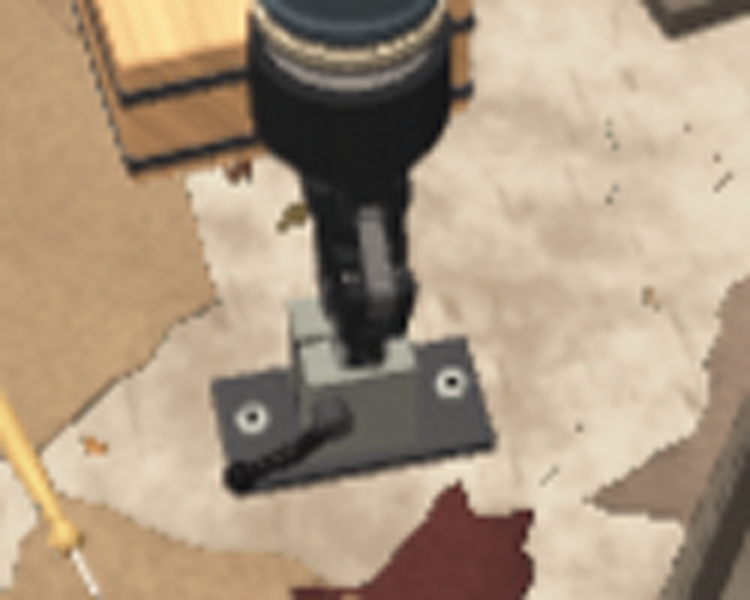

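View pics/w10.png

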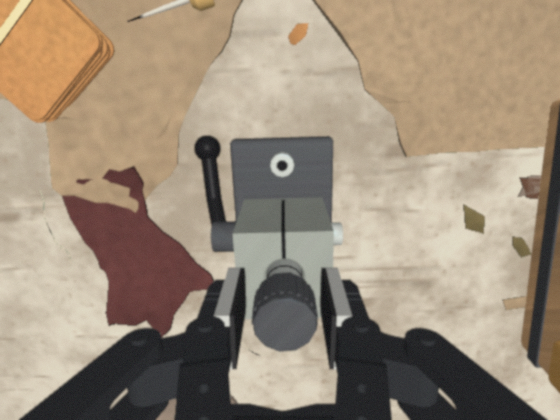

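The cap is centred between the pads, with gaps of about 10 px on each side. Now I close fully.

```bash
python3 -m creep '{"travel":[[0,0,0],[0,0,0],[0,0,0],[0,0,0],[0,0,0]],"dr":[[0,0,0],[0,0,0],[0,0,0],[0,0,0],[0,0,0]],"fingers":[1,1,1,1,1]}'; python3 - <<'E'
from h import *
s=st();print(s['wrist_torque']);grab('wrist','w11')
W=cloud(load('w11'));m=(np.hypot(W[...,0]-.505,W[...,1]+.192)<.011)&(W[...,2]>.0905)&(W[...,2]<.11);print(m.sum(),np.median(W[m],0))
E
```

```text
time_s: 13.6
eef_pos: [0.5053, -0.1924, 0.0637]
orientation: [0.149, 0.989, -0.0, 0.0]
wrist_force: [-1.0, -0.3, 2.8]
finger_gap: 0.0224
{'time_s': 13.6, 'q': [-0.5705, 0.6666, 1.7739, 0.0001, 0.7007, -1.8416], 'eef_pos': [0.5053, -0.1924, 0.0637], 'orientation': [0.1493, 0.9888, -0.0, 0.0002], 'wrist_force': [-0.9781, -0.2894, 2.7992], 'finger_gap': 0.0224}
[0.019438   0.03413242 0.0358209 ]
2625 [ 0.50410416 -0.1913827   0.09513161]
```

View pics/w11.png

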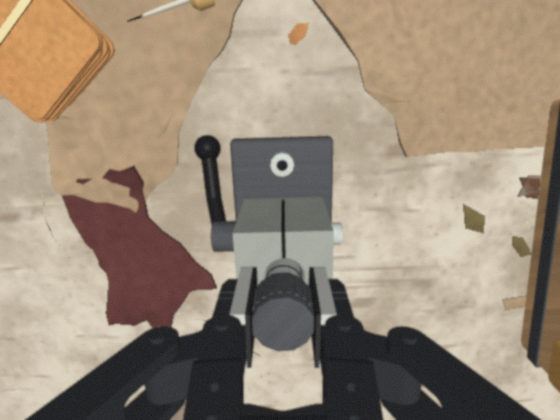

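The cap is held (gap 22 mm) with only small side forces. I'll start the lift gently.

```bash
python3 -m creep '{"travel":[[0,0,-0.002],[0,0,-0.002],[0,0,-0.002],[0,0,0],[0,0,0]],"dr":[[0,0,0],[0,0,0],[0,0,0],[0,0,0],[0,0,0]],"fingers":[1,1,1,1,1]}'; python3 - <<'E'
from h import *
s=st();print(s['wrist_torque']);grab('wrist','w12')
W=cloud(load('w12'));m=(np.hypot(W[...,0]-.505,W[...,1]+.192)<.010)&(W[...,2]>.0905)&(W[...,2]<.13);print(m.sum(),np.median(W[m],0))
E
```

```text
time_s: 14.15
eef_pos: [0.505, -0.1923, 0.0694]
orientation: [0.149, 0.989, 0.0, -0.0]
wrist_force: [0.2, 0.0, -2.3]
finger_gap: 0.0222
{'time_s': 14.15, 'q': [-0.5706, 0.6565, 1.7716, -0.0001, 0.7138, -1.8416], 'eef_pos': [0.505, -0.1923, 0.0694], 'orientation': [0.1493, 0.9888, 0.0, -0.0001], 'wrist_force': [0.2475, 0.0095, -2.2504], 'finger_gap': 0.0222}
[ 0.0006972  0.0422502 -0.0280135]
2028 [ 0.50469432 -0.19190188  0.10089016]
```

The rod follows the gripper (cap 0.0951 → 0.1009) and the wrist carries about 2.3 N, the rod's weight. The total lift needed is about 18 mm, so 12 mm remain.

```bash
python3 -m creep '{"travel":[[0,0,-0.003],[0,0,-0.003],[0,0,-0.003],[0,0,-0.003],[0,0,0]],"dr":[[0,0,0],[0,0,0],[0,0,0],[0,0,0],[0,0,0]],"fingers":[1,1,1,1,1]}';python3 -m creep '{"travel":[[0,0,0],[0,0,0],[0,0,0],[0,0,0],[0,0,0]],"dr":[[0,0,0],[0,0,0],[0,0,0],[0,0,0],[0,0,0]],"fingers":[1,1,1,1,1]}'; python3 - <<'E'
from h import *
s=st();print(s['wrist_torque']);grab('wrist','w13');grab('scene','s13')
W=cloud(load('w13'));im=load('w13')['im'].astype(int)
m=(np.hypot(W[...,0]-.505,W[...,1]+.192)<.010)&(W[...,2]>.0905)&(W[...,2]<.13);print(m.sum(),np.median(W[m],0),np.percentile(W[m][:,2],[10,90]))
m=(W[...,2]>.11)&(W[...,2]<.17)&(im[...,0]-im[...,2]>60)&(W[...,1]>-.12)&(W[...,1]<0);print('bar',m.sum(),np.median(W[m],0))
W=cloud(load('s13'));im=load('s13')['im'].astype(int)
m=(W[...,2]>.11)&(W[...,2]<.17)&(im[...,0]-im[...,2]>60)&(abs(W[...,0]-.535)<.02)&(W[...,1]<-.03)&(W[...,1]>-.11)
print('s13',m.sum(),np.median(W[m],0))
z=load('s13');c=z['im'][170:320,200:345,::-1];cv2.imwrite(f'pics/s13d.png',cv2.resize(c,None,fx=4,fy=4,interpolation=cv2.INTER_CUBIC))
E
```

```text
time_s: 14.7
eef_pos: [0.5055, -0.1925, 0.0821]
orientation: [0.149, 0.989, -0.0, 0.0]
wrist_force: [0.3, 0.1, -1.1]
finger_gap: 0.0221
time_s: 15.2
eef_pos: [0.5051, -0.1923, 0.0814]
orientation: [0.149, 0.989, 0.0, -0.0]
wrist_force: [0.3, -0.8, -1.5]
finger_gap: 0.0224
{'time_s': 15.2, 'q': [-0.5706, 0.6358, 1.7658, -0.0, 0.7402, -1.8416], 'eef_pos': [0.5051, -0.1923, 0.0814], 'orientation': [0.1493, 0.9888, 0.0, -0.0001], 'wrist_force': [0.3066, -0.7585, -1.5228], 'finger_gap': 0.0224}
[0.01944417 0.01256519 0.01909679]
2028 [ 0.50469789 -0.19187537  0.11287811] [0.11217547 0.11356689]
bar 2193 [ 0.52657085 -0.10945621  0.12269375]
s13 4 [ 0.53456548 -0.03313186  0.12174446]
```

View pics/s13d.png

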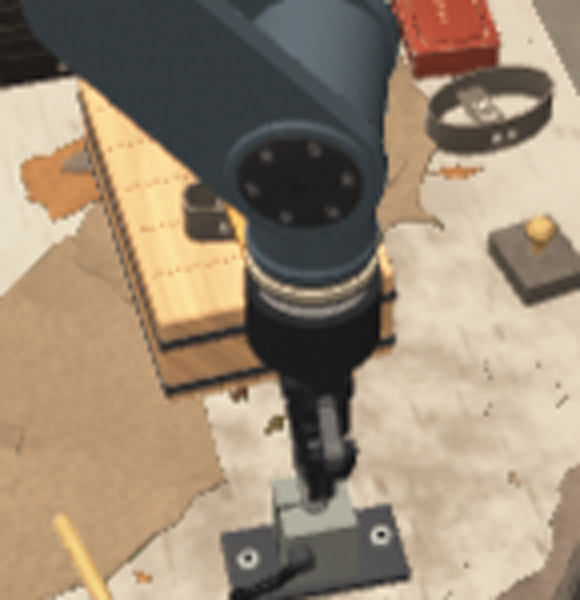

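View pics/w13.png

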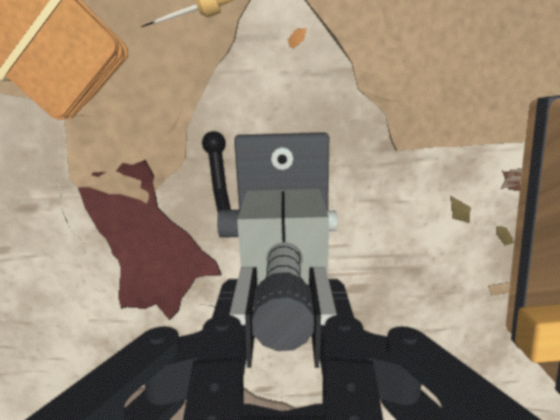

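The wrist camera puts the cap top at 0.1129 and the straightedge underside at about 0.113 (bar top 0.124 minus 11 mm). Forces are small and the rod is steady, so I'm handing in.

```bash
python3 -c "
from h import *
W=cloud(load('w13'));im=load('w13')['im'].astype(int)
m=(W[...,2]>.11)&(W[...,2]<.17)&(im[...,0]-im[...,2]>60)&(W[...,1]>-.12)&(W[...,1]<0);print(np.percentile(W[m][:,2],[50,75,90]))
print(ctrl.hand_in())"
```

```text
[0.12269375 0.12388727 0.12435575]
the job is handed in; nothing more can be done
None
```

I pushed the plunger down until the straightedge foot rested on the low die. Then I gripped the rod by its cap, drew it straight up 18 mm and handed in while still holding it. No verdict was reported.

**Gauge:** The push met resistance, rising to about 10 N. Afterwards the bar top measured about 0.124 m in all three cameras and stayed there once I let go. That puts its underside at about 0.113 m; the low die's top should be at 0.114 m.

**Rod:** In the last check the cap top measured 0.1129 m, level with the underside to within about 1 mm. The fingers were 22 mm apart on the cap. The wrist carried about 1.5 to 2 N, close to the rod's own weight, and side forces stayed below 1 N.

**What disagreed:**
- **Fingertips:** They stood roughly 20 mm farther back than the stated 17 mm ahead of the TCP. I set the heights from the camera images and the button contact instead.
- **Gauge start:** The gauge also measured about 5 mm lower than its described parked height at the start.
- **Final view of the bar:** In the last scene picture the arm hid most of the bar. The final bar height therefore rests on the wrist view of its end (upper readings about 0.124 m) and on the pictures taken before the grasp.

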